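# Slide the coin tray past its sprung stop

## Task

At the teller's counter, press the sprung stop plate of the tray runner down with a fingertip and, keeping it held down, push the loaded coin tray along the runner until the whole tray is past the two stop pins. Then let the plate go so that the pins spring fully up behind the tray, and take the hand away. Only press and push: do not lift or tip the tray, and leave the other desk things where they are.

Things in the scene. Friction and masses are not known exactly. Their poses are not given: they have to be found in the camera images.
- runner: Fixed metal channel on the counter, 160 mm wide (x), y from -205 to +146 mm, open at the -y end. Origin: on the counter, under the middle of the line between the two stop pins. Its +y is the way the tray must travel, z up. Rails (|x| 52 to 64 mm) carry the tray 27 mm above the counter; side guides at |x| 72 to 80 mm are 39 mm high. Place and yaw vary.
- end_wall (a point): Middle of the inner face of the 45 mm high wall closing the runner's +y end, at rail height (27 mm), 140 mm beyond the pin line. It stops the tray when the tray's origin is 85 mm past the pin line.
- pin_line (a point): Point on the runner midway between the two stop pins, at rail height (27 mm above the runner's origin); does not move with the plate; axes as the runner's. The pins, 8 mm in diameter, stand at x = -42 and +42 mm from it; up, they reach 34 mm above the counter, 7 mm above the tray's underside, and block the tray. The 76 mm between them lets a finger follow the tray.
- stop_plate (a joint): How far the sprung stop plate with its two pins is pressed down, m: 0 up, 0.016 fully down. It sinks straight down wherever along it one presses; about 4 N starts it, 8 N holds it fully down; it springs back when released. Beyond 0.007 the pins clear the tray's underside; keep 0.010 or more to be safe.
- plate_end (a point): Middle of the rear (-y) end of the plate's top face; moves down with it. The plate is a flat steel strip, 50 mm wide, on the runner's middle line from y = -200 to +30 mm, passing beneath the tray, with a cross arm at y = 0 carrying the pins. Its top is 26 mm above the counter when up, 10 mm when fully down. The stretch behind the tray is open to a finger.
- tray: Open grey coin tray with four fixed rows of coins, 140 mm (x) by 110 mm (y) by 36 mm high, about 0.8 kg. Origin: centre of its underside; axes as the runner's. Loose on the rails, 2 mm play each side. It starts on the -y side, 2 to 31 mm short of the pins, with 55 mm or more of plate open behind it. It is wholly past the pins when its origin is more than 59 mm beyond the pin line.
- stamp: Bystander: wooden hand stamp, 34 x 54 mm foot, 68 mm high; origin at the centre of its underside.
- pen_cup: Bystander: empty black pen cup, 72 mm in diameter, 85 mm high; origin at the centre of its underside.
- sponge_pot: Bystander: low round white finger-moistener pot, 76 mm in diameter, 24 mm high; origin at the centre of its underside.
- calculator: Bystander: flat black desk calculator, 75 x 110 mm, 16 mm high; origin at the centre of its underside.
Things that resemble listed ones, but are neither listed nor needed, are in the scene too. Of the things that look like the tray, the smaller one is meant.

How it is judged:
By the outcome, as a careful person would: the job done as asked, in the order asked, and still so for the second after the job is handed in, with the robot touching nothing.
It also fails if it takes over 38 s, if anything falls off the work surface, if the arm or the gripper's body presses on something with over 40 N, if the wrist force passes 120 N, or if a joint passes its speed limit or range.

## Robot

A 6-joint arm with a two-finger parallel gripper is mounted at the origin on the work surface. World frame = base frame: x ahead of the robot, y to its left, z up, the work surface at z = 0. Lengths are in mm, angles in rad, forces in N, time in s.
With the tool pointing down it reaches from about 350 to 875 mm from the base axis. Payload 4.2 kg.
Tool frame: the origin (TCP) lies midway between the tips of the shut fingers; the grasp point (between the pads) lies 19 mm behind it; z points along the fingers, y is the direction in which the jaws open and shut (so a half turn about z gives the same grasp; the last joint's range is limited). The gripper opens to 85 mm and grips with 20 to 120 N. Pads are 22 mm wide; open, the fingers measure 114 mm over their backs; the gripper's body (76 mm by 85 mm) begins 54 mm behind the grasp point. The pads swing forward as they close: fully open they stand 13 mm farther back than shut.
Start: joints at [1.592, 0.385, 0.008, 0, -1.194, -0.259], TCP at [147.197, 607.398, 231.312] pointing down, gripper open.
Joint ranges: [-3.14, 3.14], [-1.21, 2.06], [-1.07, 1.41], [-3.16, 2.05], [-2.99, -0.16], [-3.1, 3.1]. Speed limits (rad/s): [2.79, 2.79, 3.14, 3.14, 3.14, 3.14].

## Interface

Orientations are given as a unit quaternion [x, y, z, w].
In Python, from bench import read_state, get_image, job_done, search_frame, regions_of gives the robot as it stands.
- The arm moves only by the tool servo_tool, never from a script. Its arguments are lists of equal length, an entry for each row: "turn": the turn, a rotation vector about the world's x, y, z in rad, a list of three; "dp": the shift along the world's x, y, z in m, a list of three; "fingers": the finger opening in m, from 0 to 0.0854. In form: {"turn": [[rx, ry, rz], ...], "dp": [[tx, ty, tz], ...], "fingers": [fingers, ...]}. A call has exactly 5 rows; each row shifts and turns the pose as measured when the row begins; what a row does not reach is not made up. A row lasts 1/8 s, in which the tool goes at most 62.5 mm and 10.7 degrees, less where a joint would pass 70% of its speed; a pose out of reach is approached as far as the arm can. A call is refused whole if a number of a shift passes 0.0625 or a number of a turn 0.188, either way. A call with a gripper value outside its range is refused whole. The fingers move at their own pace and stop on an object; the grip force is fixed at half the most. Time passes only in rows, so rows that do not move let the fingers close, or fill a call up. It gives the time, the measured TCP pose, the force and the opening at its end, in the units of the state.
- read_state(): the state, without advancing time (a new reading comes with each control period).
- get_image(name): name is "scene" or "top" or "wrist"; returns a dict with "img" (384x512x3 uint8, red, green, blue), "vfov" (degrees; the focal length in pixels is half the picture's height over the tangent of half this angle, whatever the lens; pixels are square), "cx", "cy" (the principal point, pixels), "world_from_camera" (4x4, takes a point from camera to world coordinates); the wrist camera has in their place "mount" (4x4, takes a point from camera to tool coordinates, whose origin is the TCP and whose axes are the flange's). Camera axes: x right, y down, z forward; pixel columns grow to the right and rows downward; lengths in mm; the calibration is good to about 2 mm. A picture is of the moment at which its call begins: read the wrist's pose just before it. There is no depth.
- job_done(): hands the job in, once; it reports no verdict.
Trained networks look in the newest picture that a camera, given by its name, has taken for a name from the list of things; names that differ only in an ending like _2 or _b are one class to them, and where a whole thing is asked for, a point or a joint stands for the part that bears it (a point fixed in the world has none). Each returns a list of dicts, best first, with "score" (0 to 1); they miss things now and then, are a little off and sometimes report something else, mostly with a low value. They report only what shows in the picture. A call takes as long as a camera call. They do not tell look-alikes from the thing itself.
- search_frame(query, camera): "box" ([left, top, width, height] in pixels, round what is visible of it).
- regions_of(query, camera): "region" (384x512 bool, what is visible of it) and "box" ([left, top, width, height] in pixels, round what is visible of it).
The state is a dict: "clock": time; "joints": joint angles; "joint_vel": joint speeds; "joint_efforts": joint torques, N m; "position": TCP position; "ee_rot": TCP orientation; "contact_force": force on the tool from outside, world axes, zero at the start; "wrist_torque": the same for the moment, N m; "gripper_width": finger opening in mm.
Only numpy, scipy, OpenCV 4.12 (cv2) and the standard library are available. Lean on these libraries where they do the work, as an engineer would, in place of code of your own. Each camera call takes 0.05 s, during which the arm holds its last target. There are 200 camera calls.

## Working session

There is one attempt and no reset: what is moved stays moved. The work goes in short steps, Python scripts to look and compute and a tool call to move; the robot and the scene stay as the last step left them, time stands still between calls to the robot, and variables do not carry over. Pictures are saved under pics/ and viewed, about 8 in all and at most 12, crops included, and the job is handed in when it is done.

Besides the shell and the picture viewer there is one more tool, called after ">>>" as a command line: name --argument value ..., lists and objects as JSON in quotes. servo_tool: Moves the arm, as the interface text tells. Its arguments: {"type":"object","properties":{"turn":{"type":"array","items":{"type":"array","items":{"type":"number"}}},"dp":{"type":"array","items":{"type":"array","items":{"type":"number"}}},"fingers":{"type":"array","items":{"type":"number"}}},"required":["turn","dp","fingers"]}

```bash
mkdir -p pics; cat > h.py <<'E'
import numpy as np, cv2
from bench import *
def save(c,n):
    g=get_image(c); cv2.imwrite(f'pics/{n}.png',g['img'][:,:,::-1]); return g
def f(g): return 192/np.tan(np.radians(g['vfov']/2))
def toplane(g,uv,z,T=None):
    T=g['world_from_camera'] if T is None else T
    T=np.array(T)
    d=T[:3,:3]@np.array([(uv[0]-g['cx'])/f(g),(uv[1]-g['cy'])/f(g),1]); o=T[:3,3]
    return o+d*(z-o[2])/d[2]
def proj(g,P,T=None):
    T=np.array(g['world_from_camera'] if T is None else T)
    p=np.linalg.inv(T)@np.append(P,1); return g['cx']+f(g)*p[0]/p[2],g['cy']+f(g)*p[1]/p[2]
E
python3 - <<'E'
from h import *
a=save('top','t0'); b=save('scene','s0')
cv2.imwrite('pics/a0.png',cv2.resize(np.vstack([a['img'],b['img']])[:,:,::-1],None,fx=.78,fy=.78))
for g in(a,b): print(np.round(g['world_from_camera'],3).tolist(),g['vfov'],g['cx'],g['cy'])
for q in ['runner','tray','stop_plate','calculator','stamp','pen_cup','sponge_pot']:
  for c in('top','scene'):
    print(q,c,[(np.round(r['box']).tolist(),round(r['score'],2)) for r in search_frame(q,c)])
print(read_state())
E
```

```text
[[0.021, -0.998, 0.056, 394.848], [-1.0, -0.02, 0.024, -26.798], [-0.023, -0.056, -0.998, 1375.376], [0.0, 0.0, 0.0, 1.0]] 47.02914472954544 248.0569749272613 191.9314066954015
[[-0.491, 0.712, -0.503, 1088.088], [0.871, 0.392, -0.295, 326.672], [-0.013, -0.583, -0.812, 990.626], [0.0, 0.0, 0.0, 1.0]] 42.881354044930255 247.32862902850974 187.51605030905566
runner top []
runner scene [([176.0, 136.0, 137.0, 137.0], 0.66)]
tray top [([303.0, 254.0, 80.0, 69.0], 0.87), ([246.0, 155.0, 52.0, 58.0], 0.6)]
tray scene [([194.0, 150.0, 75.0, 65.0], 0.94), ([180.0, 48.0, 77.0, 61.0], 0.69)]
stop_plate top [([239.0, 157.0, 72.0, 52.0], 0.59)]
stop_plate scene [([200.0, 150.0, 69.0, 68.0], 0.68)]
calculator top [([222.0, 93.0, 32.0, 39.0], 0.93)]
calculator scene [([204.0, 255.0, 48.0, 54.0], 0.68)]
stamp top [([272.0, 128.0, 14.0, 14.0], 0.63)]
stamp scene [([180.0, 216.0, 28.0, 29.0], 0.73), ([157.0, 174.0, 30.0, 45.0], 0.7), ([204.0, 254.0, 48.0, 55.0], 0.27)]
pen_cup top [([293.0, 131.0, 28.0, 29.0], 0.76)]
pen_cup scene [([158.0, 176.0, 29.0, 42.0], 0.93)]
sponge_pot top [([204.0, 199.0, 
[... 204 characters left out ...]
ts': array([ 1.59164237e+00,  3.84642705e-01,  7.87923841e-03, -7.33058584e-06,
       -1.19401300e+00, -2.58597108e-01]), 'joint_vel': array([-8.96086148e-04,  2.43104308e-03, -4.96119070e-05, -2.21219734e-05,
        6.95323668e-04, -1.27681600e-03]), 'joint_efforts': array([ 1.92122920e-04, -3.92032707e+01,  1.88608289e+01,  4.19069186e+00,
       -3.40868646e-04,  8.98316301e-06]), 'position': array([147.1692606 , 607.38646424, 231.33746154]), 'ee_rot': array([ 9.92942460e-01, -1.18597091e-01, -4.75782342e-06, -9.35797319e-06]), 'contact_force': array([-0.8409638, -0.124576 ,  0.5958478]), 'wrist_torque': array([-0.01982186,  0.02501255, -0.01751727]), 'gripper_width': 85.54564544201591}
```

View pics/t0.png

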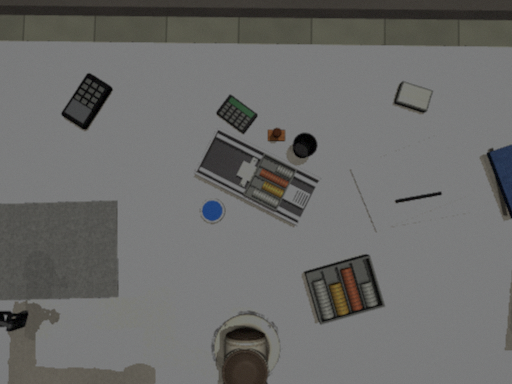

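View pics/s0.png

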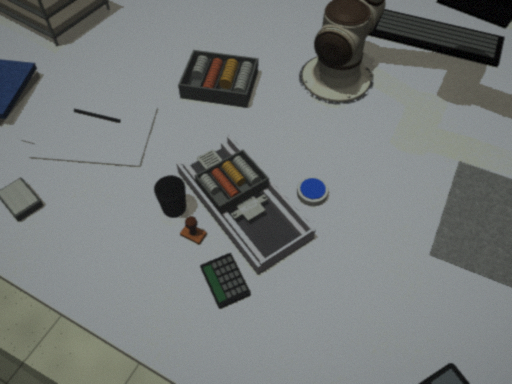

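The views show the runner at top px (258,178). The plate's ribbed rear is at (300,197), and the open pocket, cross arm and end wall are at the upper left (228,160). So +y of the runner points up-left in the image. The tray in it is the smaller of the two; the look-alike is at (343,290).

```bash
python3 - <<'E'
from h import *
a=cv2.imread('pics/t0.png')[120:235,185:330]; b=cv2.imread('pics/s0.png')[130:280,165:325]
cv2.imwrite('pics/c1.png',np.vstack([cv2.resize(a,(580,460),interpolation=2)]))
g=get_image('top')
for n,p,z in [('mid',(258,178),27),('rear',(304,205),27),('front',(213,155),39),('cross',(247,172),26),('cup',(305,146),85),('stamp',(277,134),68),('pot',(212,211),24),('calc',(237,113),16)]: print(n,toplane(g,p,z).round())
w=get_image('wrist'); print(np.round(w['mount'],3).tolist(),w['vfov'],w['cx'],w['cy'])
E
```

```text
mid [514. -23.  27.]
rear [ 434. -165.   27.]
front [581. 115.  39.]
cross [532.  11.  26.]
cup [ 606. -160.   85.]
stamp [643. -78.  68.]
pot [410. 116.  24.]
calc [717.  46.  16.]
[[-0.0, -0.964, -0.268, 67.03], [1.0, -0.0, 0.0, -1.091], [-0.0, -0.268, 0.964, -143.647], [0.0, 0.0, 0.0, 1.0]] 69.51510405017495 256.4801596788943 187.77783848507175
```

View pics/c1.png

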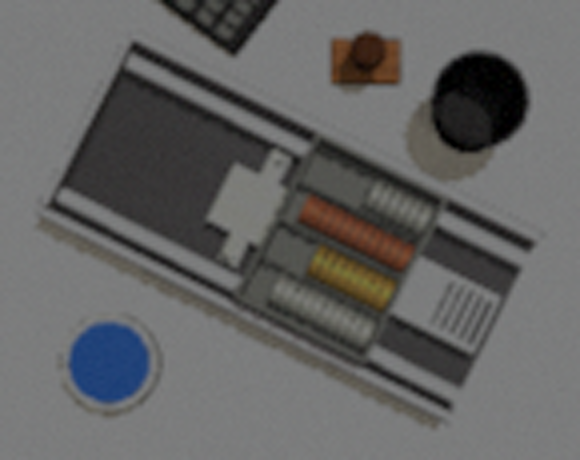

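>>> servo_tool --turn '[[0,0,-0.02],[0,0,-0.02],[0,0,-0.02],[0,0,-0.02],[0,0,-0.02]]' --dp '[[0.028,-0.052,0.004],[0.028,-0.052,0.004],[0.028,-0.052,0.004],[0.028,-0.052,0.004],[0.028,-0.052,0.004]]' --fingers '[0,0,0,0,0]'

```text
clock: 1.52
position: [288.6, 342.9, 250.3]
ee_rot: [0.986, -0.167, 0.001, 0.0]
contact_force: [0.4, 0.8, -0.8]
gripper_width: -0.1
```

>>> servo_tool --turn '[[0,0,-0.02],[0,0,-0.02],[0,0,-0.02],[0,0,-0.02],[0,0,-0.02]]' --dp '[[0.028,-0.052,0.004],[0.028,-0.052,0.004],[0.028,-0.052,0.004],[0.028,-0.052,0.004],[0.028,-0.052,0.004]]' --fingers '[0,0,0,0,0]'

```text
clock: 2.15
position: [431.5, 74.0, 273.7]
ee_rot: [0.976, -0.216, 0.003, -0.003]
contact_force: [0.6, 1.1, 0.0]
gripper_width: 0.0
```

>>> servo_tool --turn '[[0,0,0],[0,0,0],[0,0,0],[0,0,0],[0,0,0]]' --dp '[[0.023,-0.045,0],[0.023,-0.045,0],[0.014,-0.03,0],[0,0,0],[0,0,0]]' --fingers '[0,0,0,0,0]'

```text
clock: 2.78
position: [494.0, -53.6, 274.6]
ee_rot: [0.976, -0.219, 0.005, -0.004]
contact_force: [0.3, 0.0, -0.1]
gripper_width: 0.0
```

```bash
cat >> h.py <<'E'
from scipy.spatial.transform import Rotation as R
def wT(s,w):
    T=np.eye(4); T[:3,:3]=R.from_quat(s['ee_rot']).as_matrix(); T[:3,3]=s['position']; return T@np.array(w['mount'])
E
python3 - <<'E'
from h import *
import pickle
s=read_state(); w=save('wrist','w1'); T=wT(s,w); pickle.dump((w,T,s),open('w1.pkl','wb'))
print(s['position'],s['ee_rot'],T[:3,3])
for q in('tray','stop_plate','runner'): print(q,[(np.round(r['box']).tolist(),round(r['score'],2)) for r in search_frame(q,'wrist')])
cv2.imwrite('pics/w1b.png',cv2.convertScaleAbs(cv2.resize(w['img'][:,:,::-1],(768,576)),alpha=1.4))
E
```

```text
[494.03094459 -53.6148304  274.64209644] [ 0.97571353 -0.21897461  0.00453563 -0.00355845] [553.36784538 -82.00539173 418.77180209]
tray [([392.0, 197.0, 117.0, 134.0], 0.9), ([216.0, 100.0, 90.0, 109.0], 0.66)]
stop_plate [([187.0, 120.0, 168.0, 67.0], 0.87)]
runner [([89.0, 89.0, 276.0, 122.0], 0.71), ([187.0, 120.0, 164.0, 64.0], 0.27)]
```

View pics/w1b.png

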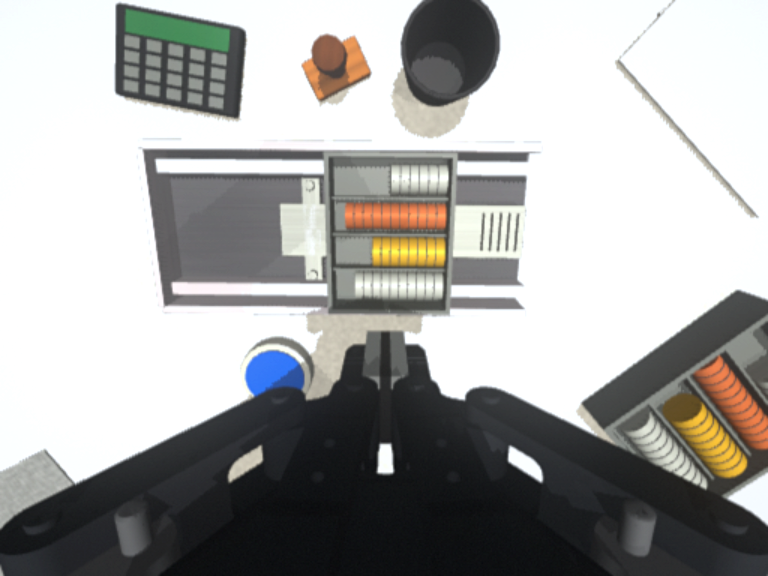

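The wrist view shows the pins at zoomed px (310,185) and (314,274), the plate's rear end at (523,206)–(521,257), and the tray's rear top edge from (456,153) to (450,314).

```bash
python3 - <<'E'
from h import *
import pickle
from scipy.optimize import least_squares
w,T,s=pickle.load(open('w1.pkl','rb'))
obs=[((42,0,34),(310,185)),((-42,0,34),(314,274)),((25,-200,26),(523,206)),((-25,-200,26),(521,257)),((25,30,26),(280,205)),((-25,30,26),(283,256))]
def RW(p,P): 
    c,sn=np.cos(p[2]),np.sin(p[2]); return np.array([p[0]+c*P[0]-sn*P[1],p[1]+sn*P[0]+c*P[1],P[2]+p[3]])
fun=lambda p:np.concatenate([np.array(proj(w,RW(p,P),T))-np.array(uv)/1.5 for P,uv in obs]+[[p[3]*.3]])
r=least_squares(fun,[530,10,-.45,0]); p=r.x; print(p,'yaw deg',np.degrees(p[2])); print(r.fun.round(1))
# check in top view
g=get_image('top')
for P in[(42,0,34),(-42,0,34),(0,-200,26),(80,-205,39),(-80,-205,39)]: print(P,(np.array(proj(g,RW(p,P)))-[185,120])*4)
for uv in[(456,153),(450,314),(325,153),(330,314)]:
  q=toplane(w,np.array(uv)/1.5,63,T)-[p[0],p[1],0]; c,sn=np.cos(p[2]),np.sin(p[2]); print('tray',c*q[0]+sn*q[1],-sn*q[0]+c*q[1])
for y in(-200,-175,-150,-60,0,20): print(y,RW(p,(0,y,0)))
print('tool x yaw',R.from_quat(s['ee_rot']).as_matrix().round(3).tolist())
E
```

```text
[ 5.33424531e+02  7.19141365e+00 -4.46405677e-01 -3.03263413e+00] yaw deg -25.577161233770497
[-0.3  0.5 -0.5  0.7  1.2 -0.6 -0.7  0.3  0.1 -0.8  0.2 -0.1 -0.9]
(42, 0, 34) [277.30358342 156.35732462]
(-42, 0, 34) [227.86098421 254.07720112]
(0, -200, 26) [486.3814984  323.03914903]
(80, -205, 39) [541.10041869 231.24663731]
(-80, -205, 39) [447.05747043 419.96967669]
tray 69.96227951357366 -127.04367769782786
tray -69.39783902210397 -128.48371204604814
tray 69.50240943444133 -19.728255319336473
tray -70.23177771051604 -19.675006937806245
-200 [ 447.07928386 -173.20952419   -3.03263413]
-175 [ 457.87243969 -150.65940696   -3.03263413]
-150 [ 468.66559553 -128.10928973   -3.03263413]
-60 [507.52095655 -46.92886771  -3.03263413]
0 [533.42453056   7.19141365  -3.03263413]
20 [542.05905523  25.23150743  -3.03263413]
tool x yaw [[0.904, -0.427, 0.01], [-0.427, -0.904, 0.005], [0.007, -0.009, -1.0]]
```

>>> servo_tool --turn '[[0,0,-0.009],[0,0,0],[0,0,0],[0,0,0],[0,0,0]]' --dp '[[-0.016,-0.044,-0.03],[-0.016,-0.044,-0.05],[0,0,-0.05],[0,0,-0.05],[0,0,-0.03]]' --fingers '[0,0,0,0,0]'

```text
clock: 3.65
position: [464.7, -138.2, 66.9]
ee_rot: [0.976, -0.219, 0.012, -0.005]
contact_force: [-0.8, 0.1, -0.2]
gripper_width: 0.3
```

```bash
cat > rp.py <<'E'
from h import *
s=read_state(); P=s['position']; a=-.4464; c,n=np.cos(a),np.sin(a); q=P-[533.4,7.2,0]
print('runner xy',c*q[0]+n*q[1],-n*q[0]+c*q[1],'z',P[2],'F',s['contact_force'].round(1),'t',s['clock'], 'R',R.from_quat(s['ee_rot']).as_matrix().round(3).tolist())
E
python3 rp.py
```

```text
runner xy 0.7675093734771963 -160.7923972410296 z 66.851752540995 F [-0.8  0.1 -0.2] t 3.65 R [[0.904, -0.427, 0.026], [-0.427, -0.904, 0.005], [0.021, -0.015, -1.0]]
```

>>> servo_tool --turn '[[-0.005,0.026,0],[0,0,0],[0,0,0],[0,0,0],[0,0,0]]' --dp '[[-0.002,-0.005,-0.02],[0,0,-0.014],[0,0,-0.009],[0,0,-0.007],[0,0,-0.004]]' --fingers '[0,0,0,0,0]'

```text
clock: 4.28
position: [461.6, -141.8, 11.4]
ee_rot: [0.976, -0.216, -0.003, 0.002]
contact_force: [-3.5, -1.8, 8.5]
gripper_width: 0.1
```

```bash
python3 rp.py
```

```text
runner xy -0.3901051631300163 -165.38928923664082 z 11.379424777889277 F [-3.5 -1.8  8.5] t 4.275 R [[0.907, -0.421, -0.006], [-0.421, -0.907, -0.002], [-0.004, 0.004, -1.0]]
```

>>> servo_tool --turn '[[0,0,0],[0,0,0],[0,0,0],[0,0,0],[0,0,0]]' --dp '[[0.003,0.0063,-0.0003],[0.003,0.0063,-0.0003],[0.003,0.0063,-0.0003],[0.003,0.0063,-0.0003],[0.003,0.0063,-0.0003]]' --fingers '[0,0,0,0,0]'

```text
clock: 4.9
position: [471.9, -116.4, 15.7]
ee_rot: [0.977, -0.215, -0.006, 0.007]
contact_force: [-3.9, -10.3, 8.8]
gripper_width: 0.0
```

```bash
python3 rp.py
```

```text
runner xy -2.1123381696786865 -138.00207368833085 z 15.699514513095938 F [ -3.9 -10.3   8.8] t 4.9 R [[0.907, -0.42, -0.015], [-0.42, -0.907, -0.01], [-0.009, 0.016, -1.0]]
```

>>> servo_tool --turn '[[0.01,-0.015,0],[0,0,0],[0,0,0],[0,0,0],[0,0,0]]' --dp '[[0,0,-0.004],[0,0,-0.003],[0.004,0.006,-0.001],[0.004,0.006,-0.001],[0.004,0.006,-0.001]]' --fingers '[0,0,0,0,0]'

```text
clock: 5.52
position: [479.1, -103.2, 13.4]
ee_rot: [0.977, -0.215, -0.002, 0.004]
contact_force: [-4.0, -10.5, 8.9]
gripper_width: -0.1
```

```bash
python3 rp.py
```

```text
runner xy -1.342232743613657 -122.99173766311115 z 13.364061198786619 F [ -4.  -10.5   8.9] t 5.525 R [[0.908, -0.419, -0.006], [-0.419, -0.908, -0.006], [-0.003, 0.009, -1.0]]
```

>>> servo_tool --turn '[[0,-0.006,0],[0.003,-0.003,0],[0.003,-0.003,0],[0.003,-0.003,0],[0.003,-0.003,0]]' --dp '[[0.004,0.0072,-0.0028],[0.004,0.0072,-0.002],[0.004,0.0072,-0.0018],[0.0037,0.0072,-0.0018],[0.0037,0.0072,-0.0018]]' --fingers '[0,0,0,0,0]'

```text
clock: 6.15
position: [489.8, -79.0, 13.2]
ee_rot: [0.977, -0.215, -0.001, 0.004]
contact_force: [-6.0, -13.9, 13.8]
gripper_width: -0.1
```

```bash
python3 rp.py;  python3 - <<'E'
from h import *
import pickle
s=read_state(); w=save('wrist','w2'); t=save('top','t2'); pickle.dump((w,wT(s,w),s),open('w2.pkl','wb'))
b=cv2.resize(w['img'][:,:,::-1],(640,480))
cv2.imwrite('pics/w2b.png',cv2.convertScaleAbs(b,alpha=1.5))
E
```

```text
runner xy -2.088826460027107 -96.56611064469635 z 13.195021857931074 F [ -6.  -13.9  13.8] t 6.15 R [[0.907, -0.421, -0.004], [-0.421, -0.907, -0.008], [-0.0, 0.009, -1.0]]
```

View pics/w2b.png

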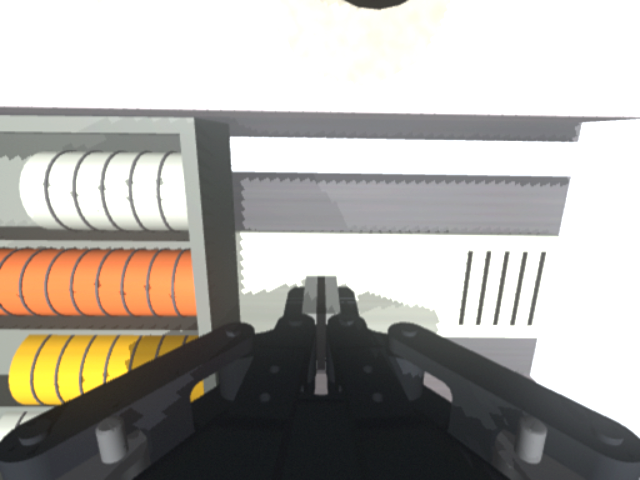

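The pushing finger is at (322,290) and the tray's lower rear edge is near x=240. There may be a gap, so I'll measure it.

```bash
python3 - <<'E'
from h import *
import pickle
w,T,s=pickle.load(open('w2.pkl','rb'))
c,n=np.cos(-.4464),np.sin(-.4464)
def rn(uv,z):
  q=toplane(w,np.array(uv)*.8,z,T)-[533.4,7.2,0]; return c*q[0]+n*q[1],-n*q[0]+c*q[1]
for nme,uv,z in[('tray top rear',(194,119),63),('tray top rear',(207,320),63),('tray bot rear',(229,130),27),('tray bot rear',(240,320),27),('plate rear',(555,236),10),('plate rear',(540,325),10),('plate rear z26',(555,236),26),('guide end',(580,120),39),('tipL',(305,278),13),('tipR',(340,278),13),('rail end',(573,142),27),('rail end',(570,176),27)]: print(nme,uv,z,np.round(rn(uv,z),1))
print(proj(w,s['position'],T))
for k in (0,20,40,50,60,70): 
  P=np.array(s['position'])+[0,0,k]; print(k,np.array(proj(w,P,T))/.8)
E
```

```text
tray top rear (194, 119) 63 [ 69.2 -61.8]
tray top rear (207, 320) 63 [ 11.7 -60.8]
tray bot rear (229, 130) 27 [ 67.3 -61.8]
tray bot rear (240, 320) 27 [ -8.5 -61.9]
plate rear (555, 236) 10 [  24.3 -199.4]
plate rear (540, 325) 10 [ -19.9 -200.8]
plate rear z26 (555, 236) 26 [  28.7 -187.9]
guide end (580, 120) 39 [  71.6 -179.1]
tipL (305, 278) 13 [  4.7 -88.6]
tipR (340, 278) 13 [   4.8 -104.2]
rail end (573, 142) 27 [  64.7 -186.8]
rail end (570, 176) 27 [  52.4 -188.3]
(np.float64(258.1338388893998), np.float64(233.75314442910945))
0 [322.66729861 292.19143054]
20 [323.44095362 313.79612685]
40 [324.46778248 342.47082716]
50 [325.11843313 360.64056598]
60 [325.89637155 382.36487866]
70 [326.84299978 408.79993715]
```

The tray is level with its rear at y=-62, and the plate is down. The contact is the finger knuckle on the tray's upper rear edge, which pushes slightly downward. That is gentle and stable, so I continue.

>>> servo_tool --turn '[[0.003,-0.003,0],[0.003,-0.003,0],[0.003,-0.003,0],[0.003,-0.003,0],[0.003,-0.003,0]]' --dp '[[0.0046,0.007,-0.0025],[0.0046,0.007,-0.002],[0.0043,0.0072,-0.002],[0.0043,0.0072,-0.002],[0.0043,0.0072,-0.002]]' --fingers '[0,0,0,0,0]'

```text
clock: 6.88
position: [500.5, -56.7, 13.2]
ee_rot: [0.976, -0.217, -0.004, 0.005]
contact_force: [-5.7, -15.1, 16.3]
gripper_width: 0.0
```

```bash
python3 rp.py
```

```text
runner xy -2.0967048773618195 -71.81014050033374 z 13.223265826731698 F [ -5.7 -15.1  16.3] t 6.875 R [[0.906, -0.423, -0.011], [-0.423, -0.906, -0.008], [-0.006, 0.012, -1.0]]
```

>>> servo_tool --turn '[[0.004,-0.006,0],[0.003,-0.004,0],[0.003,-0.003,0],[0.003,-0.003,0],[0.003,-0.003,0]]' --dp '[[0.0047,0.007,-0.002],[0.0047,0.007,-0.002],[0.0045,0.0072,-0.002],[0.0045,0.0072,-0.002],[0.0045,0.0072,-0.002]]' --fingers '[0,0,0,0,0]'

```text
clock: 7.5
position: [511.1, -34.9, 13.3]
ee_rot: [0.976, -0.218, -0.007, 0.006]
contact_force: [-7.0, -15.6, 16.8]
gripper_width: -0.2
```

```bash
python3 rp.py
```

```text
runner xy -1.938589328454249 -47.64210109670212 z 13.298452509123825 F [ -7.  -15.6  16.8] t 7.5 R [[0.905, -0.425, -0.016], [-0.425, -0.905, -0.009], [-0.011, 0.015, -1.0]]
```

>>> servo_tool --turn '[[0.004,-0.008,0],[0.004,-0.006,0],[0.003,-0.004,0],[0.003,-0.004,0],[0.003,-0.004,0]]' --dp '[[0.0047,0.007,-0.002],[0.0047,0.007,-0.002],[0.0045,0.0072,-0.002],[0.0045,0.0072,-0.002],[0.0045,0.0072,-0.002]]' --fingers '[0,0,0,0,0]'

```text
clock: 8.12
position: [521.2, -13.8, 13.3]
ee_rot: [0.976, -0.219, -0.006, 0.006]
contact_force: [-6.1, -14.4, 16.7]
gripper_width: -0.3
```

```bash
python3 rp.py;  python3 - <<'E'
from h import *
import pickle
s=read_state(); w=save('wrist','w3'); pickle.dump((w,wT(s,w),s),open('w2.pkl','wb'))
b=cv2.resize(w['img'][:,:,::-1],(640,480))
cv2.imwrite('pics/w3b.png',cv2.convertScaleAbs(b,alpha=1.5))
E
```

```text
runner xy -1.8808344030264443 -24.225152717404942 z 13.303974808004098 F [ -6.1 -14.4  16.7] t 8.125 R [[0.904, -0.427, -0.015], [-0.428, -0.904, -0.009], [-0.01, 0.015, -1.0]]
```

View pics/w3b.png

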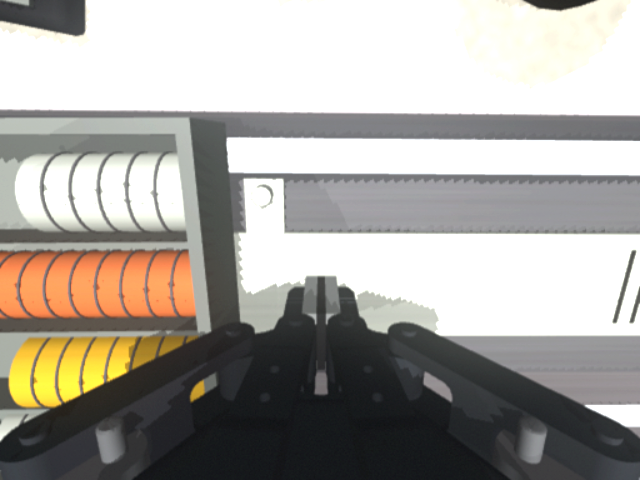

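The pin at (264,196) is now behind the tray's rear edge (x≈228). The tray's origin is at about +66. I'll nudge it a little further, back off, then release.

>>> servo_tool --turn '[[0.004,-0.006,0],[0,0,0],[0,0,0],[0,0,0],[0,0,0]]' --dp '[[0.0045,0.0072,-0.002],[0.003,0.006,-0.002],[0,0,-0.001],[-0.004,-0.008,-0.001],[-0.004,-0.008,0]]' --fingers '[0,0,0,0,0]'

```text
clock: 8.8
position: [523.3, -19.1, 17.4]
ee_rot: [0.976, -0.217, 0.001, 0.004]
contact_force: [1.2, 4.3, 6.5]
gripper_width: -0.3
```

```bash
python3 rp.py
```

```text
runner xy 2.2473848982470113 -28.04404135801775 z 17.419562335524308 F [1.2 4.3 6.5] t 8.8 R [[0.905, -0.424, 0.001], [-0.424, -0.905, -0.008], [0.004, 0.007, -1.0]]
```

>>> servo_tool --turn '[[0,0,0],[0,0,0],[0,0,0],[0,0,0],[0,0,0]]' --dp '[[-0.004,-0.008,0.004],[-0.003,-0.006,0.01],[0,0,0.03],[0,0,0.05],[-0.005,-0.01,0.06]]' --fingers '[0,0,0,0,0]'

```text
clock: 9.43
position: [509.0, -43.0, 174.1]
ee_rot: [0.976, -0.216, -0.002, 0.005]
contact_force: [1.6, -0.4, -0.0]
gripper_width: 0.3
```

>>> servo_tool --turn '[[0,0,0],[0,0,0],[0,0,0],[0,0,0],[0,0,0]]' --dp '[[-0.01,-0.01,0.05],[-0.01,-0.01,0.04],[-0.01,-0.01,0.02],[0,0,0],[0,0,0]]' --fingers '[0,0,0,0,0]'

```text
clock: 10.05
position: [475.9, -74.7, 292.4]
ee_rot: [0.976, -0.217, 0.001, 0.003]
contact_force: [-0.4, 0.4, 0.7]
gripper_width: 0.2
```

```bash
python3 rp.py;  python3 - <<'E'
from h import *
import pickle
s=read_state(); w=save('wrist','w4'); pickle.dump((w,wT(s,w),s),open('w4.pkl','wb'))
cv2.imwrite('pics/w4b.png',cv2.convertScaleAbs(cv2.resize(w['img'][:,:,::-1],(768,576)),alpha=1.4))
E
```

```text
runner xy -16.48821840272022 -98.72373125376234 z 292.41989480858484 F [-0.4  0.4  0.7] t 10.05 R [[0.906, -0.423, 0.001], [-0.423, -0.906, -0.007], [0.004, 0.006, -1.0]]
```

View pics/w4b.png

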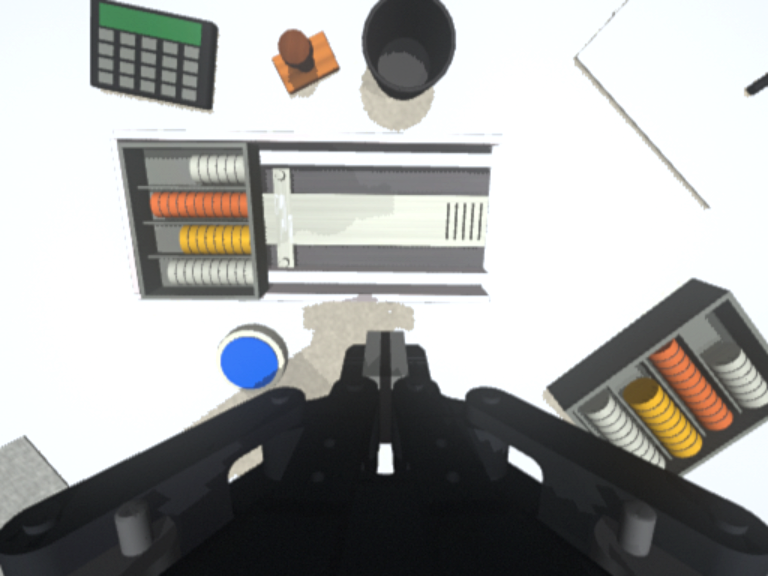

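The tray lies at the end wall, and both pins, at (279,175) and (286,262), stand behind its rear edge (x≈258–268). I'll check the numbers.

```bash
python3 - <<'E'
from h import *
import pickle
w,T,s=pickle.load(open('w4.pkl','rb'))
c,n=np.cos(-.4464),np.sin(-.4464)
for nm,uv,z in[('pin',(279,175),34),('pin',(286,262),34),('pin z18',(279,175),18),('pin z18',(286,262),18),('plate rear',(486,195),26),('plate rear',(484,246),26),('plate rear z10',(486,195),10),('plate rear z10',(484,246),10),('tray rear top',(248,143),63),('tray rear top',(256,298),63),('tray front top',(120,143),63),('tray front top',(143,298),63),('rear bottom',(269,292),27)]:
  q=toplane(w,np.array(uv)/1.5,z,T)-[533.4,7.2,0]; print(nm,z,np.round([c*q[0]+n*q[1],-n*q[0]+c*q[1]],1))
E
```

```text
pin 34 [42.9  0.3]
pin 34 [-40.6  -1.8]
pin z18 18 [42.6  4.1]
pin z18 18 [-44.2   2. ]
plate rear 26 [  25.7 -197.4]
plate rear 26 [ -24.4 -199.1]
plate rear z10 10 [  24.8 -201.3]
plate rear z10 10 [ -27.3 -203.1]
tray rear top 63 [69.6 18.2]
tray rear top 63 [-69.   21.4]
tray front top 63 [ 68.5 127. ]
tray front top 63 [-69.7 127.3]
rear bottom 27 [-73.9  19. ]
```

```bash
python3 -c "
from bench import *
print(job_done())"
```

```text
the job is handed in; nothing more can be done
None
```

The tray is past the stop pins and the job is handed in. I pressed the plate down with the shut fingertips, pushed the tray along the runner, backed off and let the plate rise, then lifted the hand to z ≈ 290 mm. This took about 10 s of the 38 s allowed.

**Last checks:**
- **Tray:** its origin is about 73–75 mm past the pin line (59 needed, end wall at 85), and it lies flat on the rails.
- **Pins:** measured at their "up" height, they come out 83.5 mm apart at y ≈ 0, which matches the 84 mm stated. Taken as fully down they would be 86.8 mm apart, so they are up behind the tray.
- **Hand:** the force reads about 0 N.
- **Other things:** the stamp, pen cup, sponge pot and calculator look unmoved in the last picture. I did not measure them.

**What did not go as planned:**
- **Contact point:** the finger knuckles pushed on the tray's upper rear edge, not the fingertip. Forces stayed around 17 N sideways and 17 N upward, and the mid-push picture showed no tipping.
- **Plate depth:** the fingertip briefly rose to z = 15.7 mm, about 10 mm of plate travel, while the tray was still short of the pins. I corrected it to about 13 mm before the tray crossed. The plate began to rise while I was backing off, but the tray was already past the pins.

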